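# Set up the colour-disc stand and hold it upright on its prop leg

### The arm

A 6-joint arm with a two-finger parallel gripper is mounted at the origin on the work surface. World frame = base frame: x ahead of the robot, y to its left, z up, the work surface at z = 0. Lengths are in m, angles in rad, forces in N, time in s.
With the tool pointing down it reaches from about 0.275 to 1 m from the base axis. Payload 8.4 kg.
Tool frame: the origin (TCP) lies on the centre line of the jaws, within the pads' length; the fingertips stand 17 mm ahead of it and the grasp point (between the pads) lies 2 mm behind it (bot.tcp_to_tips is the y of the fingertips in the tool frame, in m); y points along the fingers, z is the direction in which the jaws open and shut, and the axes are right-handed (so a half turn about y gives the same grasp; the last joint's range is limited). The gripper opens to 85 mm and grips with 20 to 120 N. Pads are 22 mm wide; open, the fingers measure 114 mm over their backs; the gripper's body (76 mm by 85 mm) begins 54 mm behind the grasp point. The pads swing forward as they close: fully open they stand 13 mm farther back than shut.
Start: joints at [-1.185, 0.353, 1.633, -0, 1.155, -0.002], TCP at [0.236, -0.579, 0.248] pointing down, gripper open.
Joint ranges: [-2.63, 2.63], [-0.92, 2.1], [0.06, 2.66], [-1.3, 4.44], [0, 2.69], [-3.02, 3.02]. Speed limits (rad/s): [2.22, 2.22, 2.79, 3.14, 3.14, 3.14].

### API

Orientations are given as a unit quaternion [x, y, z, w].
In Python, from workcell import bot, hand, kinematics, get_obs, vision, hand_in gives the robot as it stands. The module is installed in compiled form; this text tells all that it offers. Calls block until the motion is done:
- bot.reach(position, orientation): joint-space move of the TCP to a pose.
- bot.servo_line(position, ori=None, velocity=0.15): straight line of the TCP; ori=None keeps the orientation; velocity is the mean speed in m/s.
- bot.goto_joints(angles): joint-space move.
- hand.move_gripper(opening, strength=None): finger opening in m; strength is the grip in N (None keeps the last); returns when the fingers have stopped.
- bot.dwell(seconds).
- kinematics.solve_ik(position, orientation): joint angles nearest the present ones, or None.
- get_obs(): the state.
- vision.read_camera(name): name is "scene" or "top" or "wrist"; returns a dict with "frame" (420x560x3 uint8, red, green, blue), "intrinsics" (3x3 intrinsics, pixels), "view" (4x4, takes a point from world to camera coordinates). Camera axes: x right, y down, z forward; pixel columns grow to the right and rows downward; lengths in m; the calibration is good to about 2 mm. The wrist camera is an equidistant fisheye: a pixel r from the principal point sees the ray r / f radians off the axis. A picture is of the moment at which its call begins. There is no depth.
A pose or a line that the arm cannot do raises bot.IKError and nothing moves.
- hand_in(): hands the job in, once; it reports no verdict.
The state is a dict: "time_s": time; "joint_pos": joint angles; "joint_vel": joint speeds; "joint_efforts": joint torques, N m; "position": TCP position; "orientation": TCP orientation; "wrist_force": force on the tool from outside, world axes, zero at the start; "ft_torque": the same for the moment, N m; "gripper_width": finger opening in m.
Only numpy, scipy, OpenCV 4.12 (cv2) and the standard library are available. Lean on these libraries where they do the work, as an engineer would, in place of code of your own. Each camera call takes 0.05 s, during which the arm holds its last target.

### The job

Get the colour-disc stand ready: place the orange foot cup, hollow side up, fully down in the round pocket of the grey base plate and let go of it. Then flip the yellow prop leg over its top centre so that it drops all the way down, and finally take the frame by its top bar, bring it upright so that the leg's red foot comes down into the cup, and finish still holding it upright by the top bar: the program ends while holding, because the frame tips back if let go. Leave the bottle, slide box and beaker where they are.

Things in the scene. Friction and masses are not known exactly. Their poses are not given: they have to be found in the camera images.
- base: grey base plate, 250 x 190 x 14 mm, fixed to the bench at a position and yaw that differ every time. Origin: centre of its underside; x along the 250 mm length towards the pocket and the prop-leg side, y along the 190 mm width and parallel to every hinge of the stand, z up. Two rubber-tipped rest posts (84 mm tall) stand at x = -72 mm, y = +-75 mm.
- pocket (a point): centre of the floor of the round pocket in the base plate's upper face: 51 mm across, 8 mm deep, its floor 6 mm above the bench, ringed in white paint, at x = +78 mm of the base plate
- hinge (a point): point on the frame's hinge line, midway between the uprights, at x = -30 mm of the base plate and 40 mm above the bench; the line runs along the base's y
- frame (a joint): tip angle of the white frame (uprights 150 mm apart; hub and coloured disc, 116 mm across, on the base -x side, disc top 143 mm from the hinge; 0.9 kg). 0 = upright; negative = top towards base -x: it starts on its stop at -0.36 rad. Positive = towards the leg's side (stop +0.10). Loose hinge, no spring: even upright the disc's weight tips it back (about 1 N at the bar holds it).
- top_bar: handle across the top of the frame: a black rubber sleeve 22 mm in diameter and 90 mm long, along the base's y, that can roll on its tube. Origin: its middle, 200 mm from the frame hinge (240 mm above the bench when upright, about 227 mm when tipped back). Free from above once the leg is down.
- leg (a joint): swing of the yellow prop leg (10 mm rod, 70 g) hinged on the frame; 0 = folded up, leaning 0.105 rad past the frame's upward direction towards base -x, its end 70 mm above the top bar; grows as it swings to base +x and down; 2.67 = down on its stop. No spring: it rests folded by weight; pushed past vertical (about 0.47 rad with the frame tipped back) it falls to the stop in 1 to 2 s.
- leg_hinge (a point): leg's hinge line where it crosses the leg: 120 mm from the frame hinge up the frame and 30 mm out to the base +x side
- foot (a point): centre of the red ball (16 mm) at the leg's free end, 150 mm from the leg's hinge. Folded, it is the stand's highest point, about 0.30 m above the bench, over the base -x side; a push towards base +x just below it flips the leg. With leg down and frame upright it rests on the floor of the cup's hollow, 4 mm from the pocket centre on the outer (+x) side.
- cup: orange foot cup, loose, 46 mm outer diameter, 34 mm tall, 70 g; hollow 30 mm across and 14 mm deep in its top, flat solid bottom. Starts on the bench hollow side up. Origin: centre of its underside, z towards the hollow.
- stain_bottle: bystander: amber bottle, 48 mm diameter, 110 mm tall, loose; origin at the centre of its underside
- slide_box: bystander: cream slide box, 97 x 82 x 34 mm, loose; origin at the centre of its underside
- beaker: bystander: glass beaker, 64 mm diameter, 70 mm tall, loose; origin at the centre of its underside
Mind the look-alikes: they are no part of the job. What is meant by the cup is not blue or white, and is the smaller of those in its own colour.

How it is judged:
By the outcome, as a careful person would: the job done as asked, in the order asked, and still so for the second after the job is handed in, while the arm keeps its last pose, push and grip.
It also fails if it takes over 64 s, if anything falls off the work surface, if the arm or the gripper's body presses on something with over 40 N, if the wrist force passes 120 N, or if a joint passes its speed limit or range.

## Working session

There is one attempt and no reset: what is moved stays moved. The work goes in short steps, each a Python script; the robot and the scene stay as the last script left them, time stands still between calls to the robot, and variables do not carry over. Pictures are saved under pics/ and viewed, and the job is handed in when it is done.

```bash
mkdir -p pics; python3 - <<'E'
from workcell import bot, hand, kinematics, get_obs, vision
import cv2,numpy as np
for n in ["scene","top","wrist"]:
    d=vision.read_camera(n); cv2.imwrite(f"pics/{n}0.png",d["frame"][:,:,::-1])
    np.savez(f"{n}0.npz",**d)
    print(n,np.round(d["intrinsics"],1).tolist(),np.round(d["view"],4).tolist())
o=get_obs(); print({k:np.round(v,3).tolist() for k,v in o.items()}); print(bot.tcp_to_tips)
E
```

```text
scene [[542.3, 0.0, 278.5], [0.0, 542.3, 206.1], [0.0, 0.0, 1.0]] [[0.3338, 0.9426, 0.0119, -0.1802], [0.717, -0.2457, -0.6523, -0.2342], [-0.6119, 0.2263, -0.7579, 1.7597], [0.0, 0.0, 0.0, 1.0]]
top [[390.1, 0.0, 278.2], [0.0, 390.1, 211.3], [0.0, 0.0, 1.0]] [[0.0073, -0.9999, 0.0119, -0.0123], [-0.9914, -0.0088, -0.1308, 0.5439], [0.1309, -0.0108, -0.9913, 1.0304], [0.0, 0.0, 0.0, 1.0]]
wrist [[325.2, 0.0, 277.6], [0.0, 325.2, 205.9], [0.0, 0.0, 1.0]] [[0.3785, -0.9256, -0.0012, -0.6246], [-0.8794, -0.36, 0.3116, -0.0404], [-0.2888, -0.1169, -0.9502, 0.3809], [0.0, 0.0, 0.0, 1.0]]
{'time_s': 0.15, 'joint_pos': [-1.185, 0.354, 1.634, 0.0, 1.155, -0.002], 'joint_vel': [-0.001, -0.001, -0.003, -0.001, 0.0, 0.001], 'joint_efforts': [0.002, -60.563, -34.234, 0.0, 0.006, 0.0], 'position': [0.236, -0.578, 0.248], 'orientation': [-0.136, 0.694, -0.693, 0.136], 'wrist_force': [-0.935, 0.002, 1.004], 'ft_torque': [-0.001, -0.037, 0.013], 'gripper_width': 0.086}
0.017
```

View pics/scene0.png

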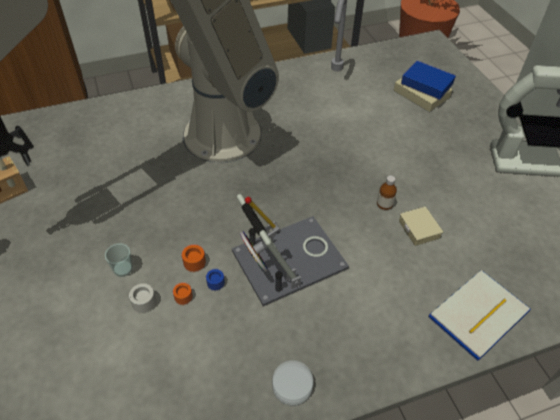

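View pics/top0.png

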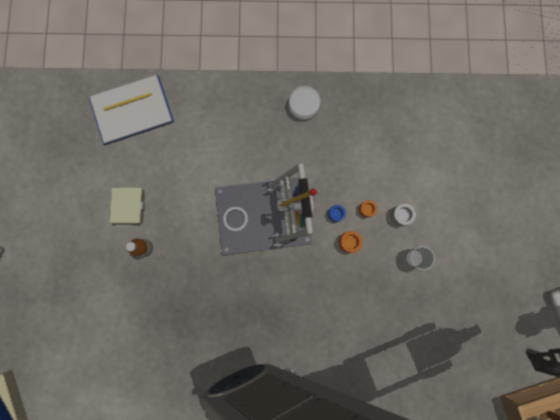

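View pics/wrist0.png

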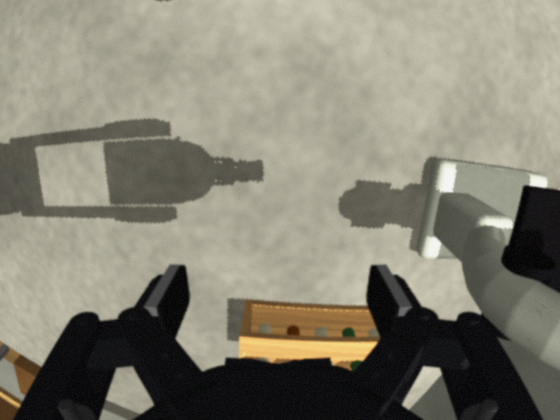

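Candidates (top view): blue (337,213), small orange (368,209), larger orange (350,241), white (404,215). The smaller orange one at (368,209) fits the description. I'll confirm it in enlarged crops.

```bash
python3 - <<'E'
import cv2
a=cv2.imread("pics/top0.png");s=cv2.imread("pics/scene0.png")
cv2.imwrite("pics/top_c.png",cv2.resize(a[150:280,205:445],None,fx=3.333,fy=3.333,interpolation=cv2.INTER_CUBIC))
cv2.imwrite("pics/scene_c.png",cv2.resize(s[185:310,120:360],None,fx=3.333,fy=3.333,interpolation=cv2.INTER_CUBIC))
E
```

```text
(no output)
```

View pics/top_c.png

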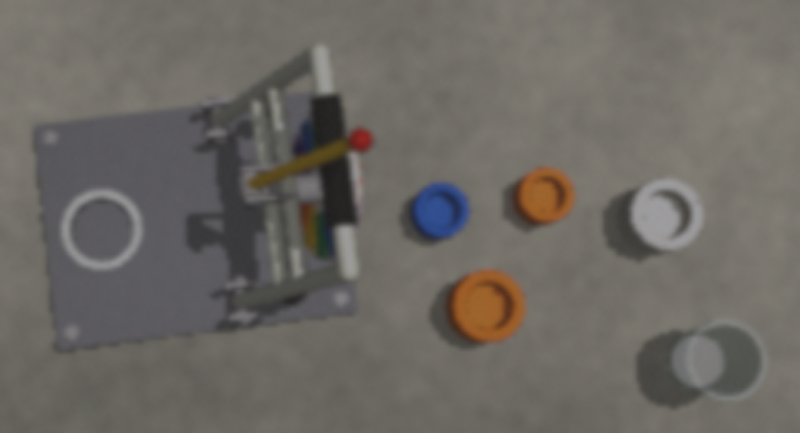

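View pics/scene_c.png

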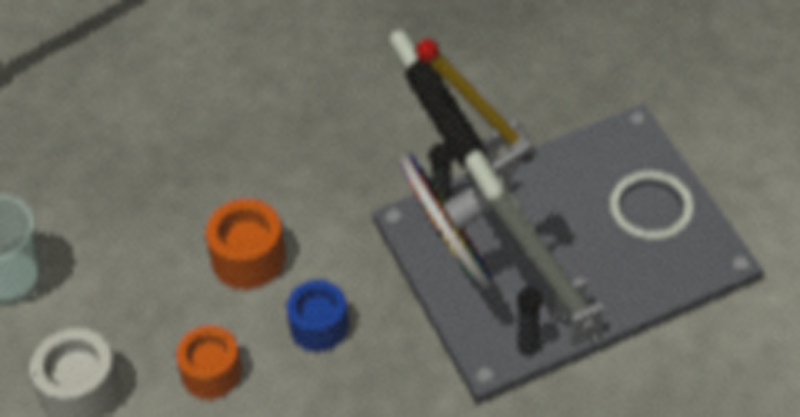

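The crop confirms it: the small orange cup is at crop (545,195), which is full (368,208), hollow up. The larger orange one at (485,306) is the decoy. Next I'll fit the base pose and cup position from both views.

```bash
cat > h.py <<'E'
import numpy as np, cv2
from scipy.optimize import least_squares
cal={n:np.load(f"{n}0.npz") for n in("scene","top")}
def proj(n,p):
    V=cal[n]["view"];K=cal[n]["intrinsics"];c=V[:3,:3]@np.array(p,float)+V[:3,3];q=K@c;return q[:2]/q[2]
def cr(n,x,y):
    o={"top":(205,150),"scene":(120,185)}[n];return np.array([(x+.5)/3.3333-.5+o[0],(y+.5)/3.3333-.5+o[1]])
def bw(b,p):
    x,y,t=b;c,s=np.cos(t),np.sin(t);return np.array([x+c*p[0]-s*p[1],y+s*p[0]+c*p[1],p[2]])
def frame_pt(up,out,y,q):  # base coords; q tip angle (+ toward +x)
    return np.array([-.030+up*np.sin(q)+out*np.cos(q),y,.040+up*np.cos(q)-out*np.sin(q)])
E
python3 - <<'E'
from h import *
L=[("top",(.078,0,.014),(102,229)),("scene",(.078,0,.014),(651,204)),
("top",(.125,-.095,.014),(35,126)),("top",(.125,.095,.014),(60,350)),("top",(-.125,.095,.014),(355,314)),
("scene",(.125,.095,.014),(645,105)),("scene",(.125,-.095,.014),(762,272)),("scene",(-.125,-.095,.014),(478,398)),("scene",(-.125,.095,.014),(375,215))]
def rf(n):
  def f(b): return np.concatenate([proj(m,bw(b,p))-cr(m,*c) for m,p,c in L if n in(m,"all")])
  return f
for n in("top","scene","all"):
    r=least_squares(rf(n),[.6,.1,1.6]);print(n,np.round(r.x,4),np.round(r.fun,1).tolist())
b=r.x
# cup rim z=.034
def f(p):return np.concatenate([proj("top",[*p,.034])-cr("top",545,191*0+195),proj("scene",[*p,.034])-cr("scene",208,349)])
rc=least_squares(f,[.6,-.1]);print("cup",rc.x,rc.fun)
for n,c in(("top",(545,195)),("scene",(208,349))):
    q=least_squares(lambda p:proj(n,[*p,.034])-cr(n,*c),[.6,-.1]);print(n,q.x)
# foot check, folded
q=-.36
lh=frame_pt(.12,.03,0,q);a=q-.105
ft=lh+.15*np.array([np.sin(a),0,np.cos(a)])
for nm,p in(("foot",ft),("lh",lh),("bar",frame_pt(.2,0,0,q)),("pocket",np.array([.078,0,.006]))):
    w=bw(b,p);print(nm,np.round(p,4),np.round(w,4),[np.round((proj(n,w)-o)*3.333,0).tolist() for n,o in(("top",(205,150)),("scene",(120,185)))])
E
```

```text
top [0.5355 0.0337 1.6989] [0.0, 0.2, -0.2, -0.3, -0.8, 0.1, 0.9, -0.1]
scene [0.5376 0.0314 1.7085] [0.3, 0.6, -0.3, -0.2, 0.9, -0.2, -0.1, 0.2, -0.8, -0.6]
all [0.5366 0.0325 1.7042] [0.4, -0.0, 0.6, 0.2, 0.1, -0.4, -0.1, -0.1, 1.5, -0.7, 0.2, -0.5, 1.1, -0.4, -0.0, -0.4, -0.5, -1.2]
cup [ 0.55518233 -0.25674228] [ 0.59892024  0.03436388  0.51919169 -0.09153781]
top [ 0.55526289 -0.25509397]
scene [ 0.55502296 -0.25800732]
foot [-0.1115  0.      0.2969] [ 0.5514 -0.078   0.2969] [[362.0, 139.0], [427.0, 50.0]]
lh [-0.0442  0.      0.1629] [ 0.5424 -0.0113  0.1629] [[251.0, 184.0], [518.0, 142.0]]
bar [-0.1005  0.      0.2272] [ 0.5499 -0.0671  0.2272] [[335.0, 159.0], [445.0, 112.0]]
pocket [0.078 0.    0.006] [0.5262 0.1098 0.006 ] [[103.0, 229.0], [651.0, 210.0]]
```

```bash
cat >> h.py <<'E'
from scipy.spatial.transform import Rotation as R
B=np.array([.5366,.0325,1.7042])
def ori(phi):
    y=np.array([0,0,-1.]);z=np.array([np.cos(phi),np.sin(phi),0]);x=np.cross(y,z)
    return R.from_matrix(np.stack([x,y,z],1)).as_quat()
def snap(name,tag):
    from workcell import vision
    d=vision.read_camera(name);cv2.imwrite(f"pics/{tag}.png",d["frame"][:,:,::-1]);np.savez(f"{tag}.npz",**d);return d
def fproj(d,p):
    V=d["view"];K=d["intrinsics"];c=V[:3,:3]@np.array(p,float)+V[:3,3]
    r=np.hypot(c[0],c[1]);th=np.arctan2(r,c[2]);return np.array([K[0,2],K[1,2]])+K[0,0]*th*c[:2]/r
def st():
    from workcell import get_obs
    o=get_obs();print("t",round(o["time_s"],2),"pos",np.round(o["position"],4),"F",np.round(o["wrist_force"],1),"w",round(o["gripper_width"],4),"J",np.round(o["joint_pos"],2));return o
E
python3 - <<'E'
from h import *
from workcell import *
o=get_obs();print(R.from_quat(o["orientation"]).as_matrix().round(3))
for c in((.555,-.2565,.2),(.526,.11,.2),(.55,-.067,.24)):
  for ph in np.arange(-180,180,30):
    s=kinematics.solve_ik(list(c),ori(np.radians(ph)));print(c,ph,None if s is None else np.round(s,2))
E
```

```text
[[-0.926 -0.     0.378]
 [-0.378  0.001 -0.926]
 [-0.    -1.    -0.001]]
(0.555, -0.2565, 0.2) -180 [-0.44  0.38  1.71 -0.    1.05  2.71]
(0.555, -0.2565, 0.2) -150 [-0.44  0.38  1.71 -0.    1.05  2.18]
(0.555, -0.2565, 0.2) -120 [-0.44  0.38  1.71 -0.    1.05  1.66]
(0.555, -0.2565, 0.2) -90 [-0.44  0.38  1.71 -0.    1.05  1.14]
(0.555, -0.2565, 0.2) -60 [-0.44  0.38  1.71 -0.    1.05  0.61]
(0.555, -0.2565, 0.2) -30 [-0.44  0.38  1.71 -0.    1.05  0.09]
(0.555, -0.2565, 0.2) 0 [-0.44  0.38  1.71 -0.    1.05 -0.44]
(0.555, -0.2565, 0.2) 30 [-0.44  0.38  1.71 -0.    1.05 -0.96]
(0.555, -0.2565, 0.2) 60 [-0.44  0.38  1.71 -0.    1.05 -1.48]
(0.555, -0.2565, 0.2) 90 [-0.44  0.38  1.71 -0.    1.05 -2.01]
(0.555, -0.2565, 0.2) 120 [-0.44  0.38  1.71 -0.    1.05 -2.53]
(0.555, -0.2565, 0.2) 150 None
(0.526, 0.11, 0.2) -180 [ 0.2   0.27  1.87 -0.    1.   -2.94]
(0.526, 0.11, 0.2) -150 [ 0.2   0.27  1.87 -0.    1.    2.82]
(0.526, 0.11, 0.2) -120 [ 0.2   0.27  1.87 -0.    1.    2.3 ]
(0.526, 0.11, 0.2) -90 [ 0.2   0.27  1.87 -0.    1.    1.77]
(0.526, 0.11, 0.2) -60 [ 0.2   0.27  1.87 -0.  
[... 456 characters left out ...]
 -180 None
(0.55, -0.067, 0.24) -150 [-0.12  0.25  1.8  -0.    1.09  2.49]
(0.55, -0.067, 0.24) -120 [-0.12  0.25  1.8  -0.    1.09  1.97]
(0.55, -0.067, 0.24) -90 [-0.12  0.25  1.8  -0.    1.09  1.45]
(0.55, -0.067, 0.24) -60 [-0.12  0.25  1.8  -0.    1.09  0.92]
(0.55, -0.067, 0.24) -30 [-0.12  0.25  1.8  -0.    1.09  0.4 ]
(0.55, -0.067, 0.24) 0 [-0.12  0.25  1.8  -0.    1.09 -0.12]
(0.55, -0.067, 0.24) 30 [-0.12  0.25  1.8  -0.    1.09 -0.65]
(0.55, -0.067, 0.24) 60 [-0.12  0.25  1.8  -0.    1.09 -1.17]
(0.55, -0.067, 0.24) 90 [-0.12  0.25  1.8  -0.    1.09 -1.69]
(0.55, -0.067, 0.24) 120 [-0.12  0.25  1.8  -0.    1.09 -2.22]
(0.55, -0.067, 0.24) 150 [-0.12  0.25  1.8  -0.    1.09 -2.74]
```

```bash
python3 - <<'E'
from h import *
from workcell import *
a=np.radians(-45)
bot.reach([.555,-.2565,.18],ori(a))
hand.move_gripper(.066,30)
d=snap("wrist","w1");st()
print(fproj(d,[.5552,-.2567,.034]),fproj(d,[.555,-.255,.034]),fproj(d,[.555,-.258,.034]))
E
```

```text
t 2.21 pos [ 0.5549 -0.2569  0.1801] F [-0.3 -0.6 -0.2] w 0.0663 J [-0.44  0.4   1.72 -0.    1.01  0.35]
[277.04959421 195.66835287] [275.50665138 194.50125163] [277.94140302 196.83339711]
```

View pics/w1.png

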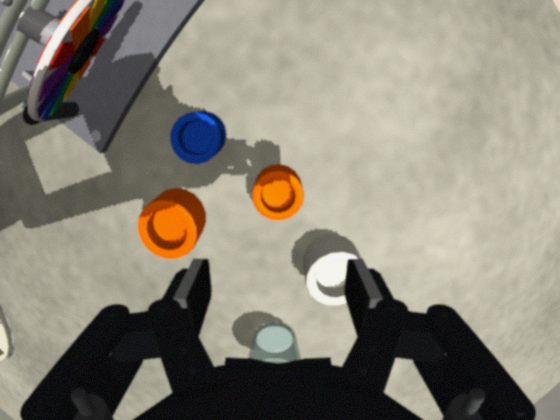

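```bash
python3 - <<'E'
from h import *
from workcell import *
P=[.555,-.257]
a=np.radians(-45)
bot.servo_line([*P,.029],velocity=.12);st()
hand.move_gripper(.040,20);st()
hand.move_gripper(.064)
bot.servo_line([*P,.065],velocity=.15)
bot.servo_line([*P,.065],ori(-a),velocity=.15)
bot.servo_line([*P,.029],velocity=.12)
hand.move_gripper(.040,35);st()
bot.servo_line([*P,.16],velocity=.15);st()
d=snap("wrist","w2")
E
```

```text
t 3.62 pos [ 0.5555 -0.2572  0.0298] F [-0.  -0.4 -0.3] w 0.0661 J [-0.44  0.61  1.8   0.    0.73  0.35]
t 3.92 pos [ 0.5554 -0.2572  0.0299] F [-1.1  0.7  6. ] w 0.0459 J [-0.44  0.61  1.8   0.    0.73  0.35]
t 7.11 pos [ 0.5557 -0.2573  0.03  ] F [-0.8 -0.8  4.1] w 0.0447 J [-0.44  0.61  1.8   0.    0.73 -1.22]
t 8.13 pos [ 0.5544 -0.2567  0.159 ] F [-0.3 -0.3 -0.5] w 0.0448 J [-0.44  0.43  1.74  0.    0.98 -1.22]
```

View pics/w2.png

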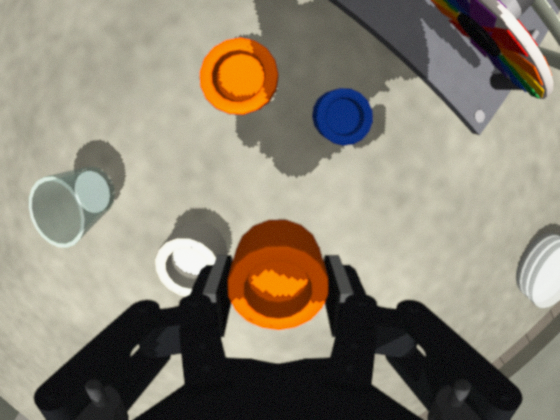

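```bash
python3 - <<'E'
from h import *
from workcell import *
v=np.load("w2.npz")["view"];u=-v[1,:3];u[2]=0;u/=np.linalg.norm(u);print("up",u)
pk=bw(B,[.078,0,.014]);a=np.radians(45)
bot.servo_line([.5544,-.2567,.40],velocity=.3)
h=pk-.06*u
bot.servo_line([h[0],h[1],.40],velocity=.3)
bot.servo_line([h[0],h[1],.18],velocity=.25)
bot.dwell(.2)
d=snap("wrist","w3");st();print(fproj(d,pk))
E
```

```text
up [-0.7076268   0.70658637  0.        ]
t 11.65 pos [0.5693 0.0675 0.1811] F [-0.3 -0.2 -0.7] w 0.0444 J [ 0.12  0.35  1.81 -0.    0.98 -0.67]
[276.17212994 123.66613281]
```

View pics/w3.png

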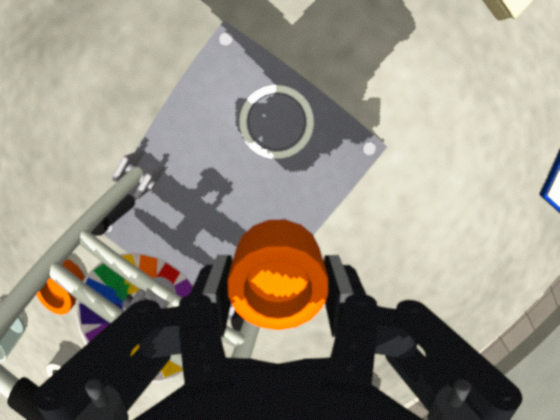

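```bash
python3 - <<'E'
from h import *
from workcell import *
d=np.load("w3.npz");g=d["frame"].astype(int)
m=((g.min(2)>150)&(g.max(2)-g.min(2)<40)).astype(np.uint8)
m[:80]=0;m[165:]=0;m[:,:232]=0;m[:,320:]=0
ys,xs=np.nonzero(m);e=cv2.fitEllipse(cv2.convexHull(np.stack([xs,ys],1).astype(np.float32)));print(len(xs),e)
c=np.array(e[0])
from scipy.optimize import least_squares
r=least_squares(lambda p:fproj(d,[*p,.014])-c,[.526,.11]);print(r.x)
p=np.array([.5256,.1107])
bot.servo_line([*p,.10],velocity=.15)
bot.servo_line([*p,.052],velocity=.08)
bot.dwell(.2);o=st()
ok=True
for z in np.arange(.048,.0345,-.002):
    q=o["position"]
    bot.servo_line([*p,z],velocity=.03);s=get_obs();print(round(z,3),s["position"].round(4) if hasattr(s["position"],"round") else s["position"],np.round(s["wrist_force"],1))
    if abs(s["wrist_force"][2])>9: break
snap("wrist","w4");snap("scene","s4");st()
E
python3 -c "
import cv2
s=cv2.imread('pics/s4.png');cv2.imwrite('pics/s4c.png',cv2.resize(s[185:310,220:400],None,fx=4,fy=4,interpolation=2))"
```

```text
2771 ((266.7774963378906, 130.99240112304688), (96.07633209228516, 123.23556518554688), 135.3396453857422)
[0.52494367 0.09915515]
t 13.43 pos [0.526  0.1108 0.0525] F [ 0.6 -0.5 -0.7] w 0.0443 J [ 0.2   0.49  1.96 -0.    0.69 -0.58]
0.048 [0.5254 0.1107 0.0478] [-0.3 -0.4 -0.2]
0.046 [0.5255 0.1107 0.0459] [-0.6  0.5 -0.9]
0.044 [0.5255 0.1107 0.0439] [-0.1  0.7 -0.7]
0.042 [0.5255 0.1107 0.0419] [ 0.4  0.6 -0.7]
0.04 [0.5255 0.1107 0.0399] [-0.9  0.  -0.4]
0.038 [0.5255 0.1107 0.0378] [ 0.4  0.  -1.4]
0.036 [0.5258 0.1107 0.036 ] [ 0.2 -0.2  0.1]
t 15.31 pos [0.5258 0.1107 0.036 ] F [0.4 0.9 0.2] w 0.0448 J [ 0.2   0.52  1.97  0.    0.66 -0.58]
```

View pics/w4.png

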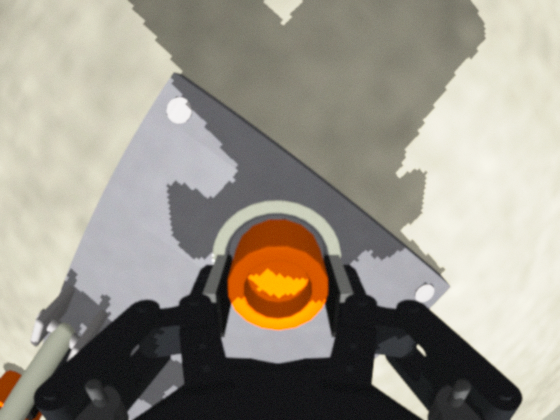

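View pics/s4c.png

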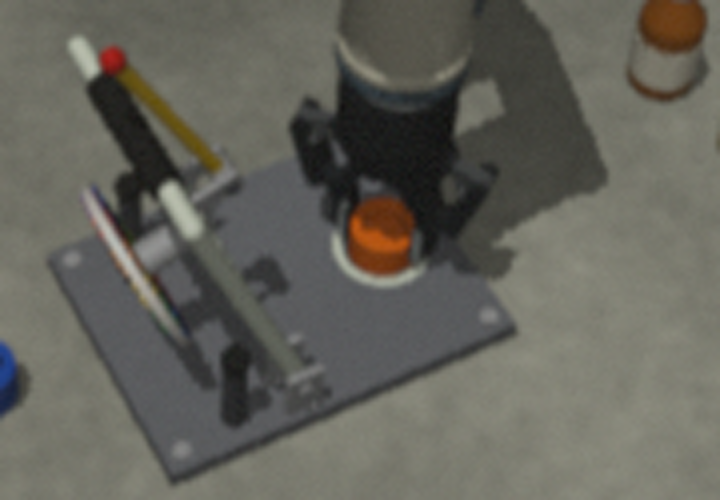

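```bash
python3 - <<'E'
from h import *
from workcell import *
p=[.5256,.1107]
for z in (.0352,.0344,.0336):
    bot.servo_line([*p,z],velocity=.02);s=st()
    if s["wrist_force"][2]>5: break
hand.move_gripper(.062);st()
bot.servo_line([*p,.10],velocity=.15)
u=np.array([-.707,.707])
h=np.array(p)-.03*u
bot.servo_line([h[0],h[1],.18],velocity=.2);bot.dwell(.1)
d=snap("wrist","w5");snap("scene","s5");st()
print(fproj(d,[*p,.014]),fproj(d,[*p,.040]))
E
python3 -c "
import cv2
s=cv2.imread('pics/w5.png');cv2.imwrite('pics/w5c.png',cv2.resize(s[60:260,170:390],None,fx=3,fy=3,interpolation=2))
s=cv2.imread('pics/s5.png');cv2.imwrite('pics/s5c.png',cv2.resize(s[185:310,220:400],None,fx=4,fy=4,interpolation=2))"
```

```text
t 15.56 pos [0.5257 0.1107 0.0359] F [-2.2 -0.6 11.1] w 0.0446 J [ 0.2   0.52  1.97 -0.    0.66 -0.58]
t 15.88 pos [0.5255 0.1107 0.035 ] F [ 0.3  0.1 -0.2] w 0.0618 J [ 0.2   0.52  1.97 -0.    0.66 -0.58]
t 17.23 pos [0.5456 0.0896 0.1783] F [ 0.7 -0.1  0.7] w 0.0622 J [ 0.16  0.32  1.85  0.    0.97 -0.63]
[278.88933207 159.46956082] [278.90884779 164.82163318]
```

View pics/w5c.png

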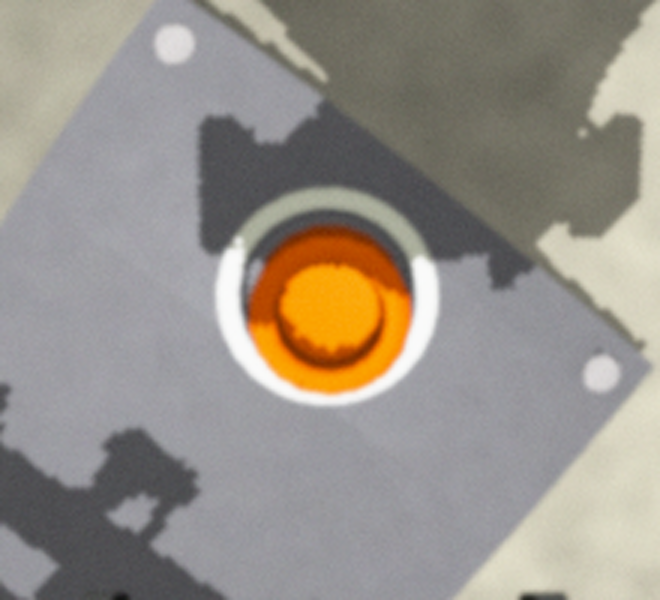

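View pics/s5c.png

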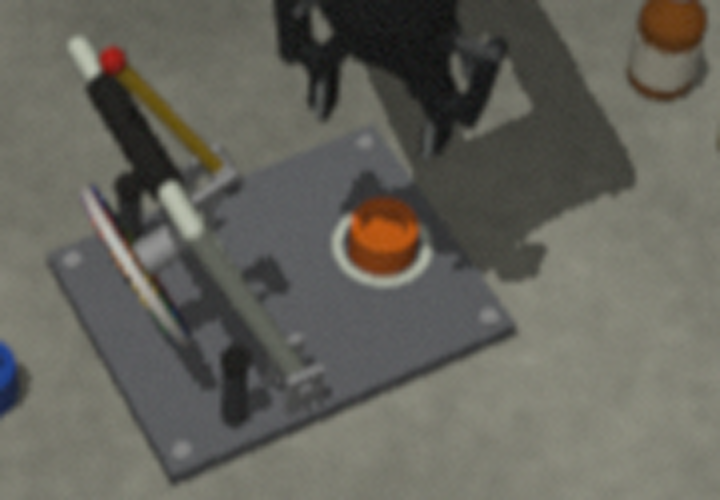

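The cup sits level in the pocket: wrist crop shows the ring centre at (327,296) with the cup inside it, and it bottomed with 11 N at the expected height. Next is the leg flip.

```bash
sed -i 's/^B=.*/B=np.array([.5358,.0335,1.7020])/' h.py; python3 - <<'E'
from h import *
from workcell import *
o=get_obs()["position"]
bot.servo_line([o[0],o[1],.42],velocity=.3)
hand.move_gripper(0.0,30)
w=lambda x,z:bw(B,[x,0,z])
bot.reach(w(-.17,.42),ori(B[2]-np.pi/2));st()
bot.servo_line(w(-.17,.283),velocity=.2);bot.dwell(.1)
s=st();snap("scene","s6");snap("top","t6")
E
python3 -c "
import cv2
s=cv2.imread('pics/t6.png');s2=cv2.imread('pics/s6.png')
import numpy as np
cv2.imwrite('pics/b6.png',np.hstack([cv2.resize(a,None,fx=3,fy=3,interpolation=2) for a in (s[140:270,230:360],s2[165:295,210:340])]))"
```

```text
t 19.69 pos [ 0.5581 -0.1342  0.42  ] F [0.4 0.3 0.5] w 0.0 J [-0.24  0.16  1.52  0.    1.47 -0.37]
t 20.62 pos [ 0.559  -0.135   0.2846] F [-0.5 -0.4 -0.2] w 0.0002 J [-0.24  0.24  1.7   0.    1.19 -0.37]
```

View pics/b6.png

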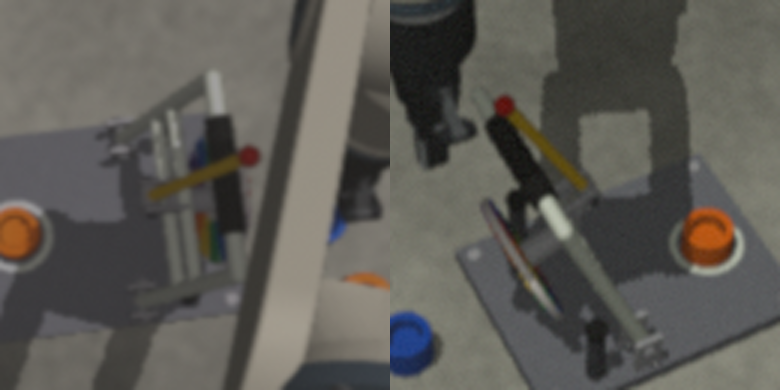

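```bash
python3 - <<'E'
from h import *
from workcell import *
w=lambda x,z:bw(B,[x,0,z])
for x in (-.12,-.09,-.06,-.03):
    bot.servo_line(w(x,.283),velocity=.1);s=st()
    if np.linalg.norm(s["wrist_force"])>15: print("stop");break
snap("scene","s7")
bot.dwell(1.2);snap("scene","s8");st()
E
python3 -c "
import cv2
import numpy as np
cv2.imwrite('pics/b8.png',np.hstack([cv2.resize(cv2.imread(f'pics/{n}.png')[165:295,210:340],None,fx=3,fy=3,interpolation=2) for n in('s7','s8')]))"
```

```text
t 21.38 pos [ 0.5516 -0.0853  0.2831] F [ 0.2 -0.2  0.3] w 0.0001 J [-0.16  0.22  1.74 -0.    1.19 -0.29]
t 21.82 pos [ 0.5476 -0.0556  0.283 ] F [-0.2  0.1  0.3] w -0.0001 J [-0.1   0.2   1.76 -0.    1.18 -0.24]
t 22.27 pos [ 0.5437 -0.0258  0.283 ] F [-0.3 -0.9  0.1] w -0.0001 J [-0.05  0.19  1.77 -0.    1.18 -0.18]
t 22.73 pos [0.5397 0.0039 0.283 ] F [1.  1.  0.5] w 0.0001 J [ 0.    0.19  1.78 -0.    1.18 -0.13]
t 24.02 pos [0.5397 0.0038 0.283 ] F [ 0.3 -0.2  0.2] w 0.0002 J [ 0.    0.19  1.78 -0.    1.18 -0.13]
```

View pics/b8.png

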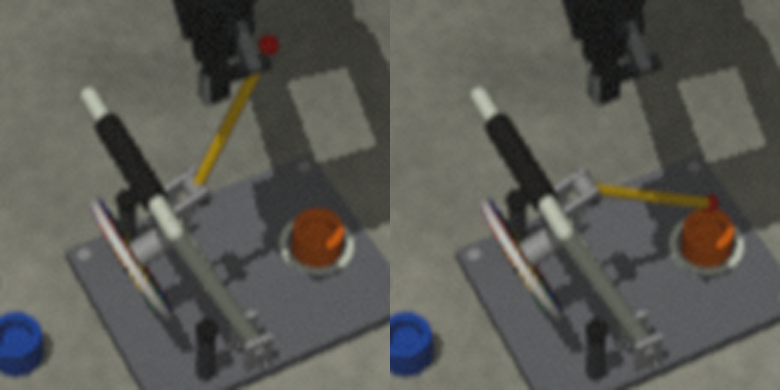

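```bash
python3 - <<'E'
from h import *
from workcell import *
w=lambda x,z:bw(B,[x,0,z])
bot.servo_line(w(-.03,.34),velocity=.25)
bot.reach(w(-.1005,.33),ori(B[2]-np.pi))
hand.move_gripper(.056,50);bot.dwell(.1)
d=snap("scene","s9");d2=snap("wrist","w9");st();snap("top","t9")
q=-.36
for nm,p in(("foot",[.0765,0,.074]),("bar",frame_pt(.2,0,0,q)),("barL",frame_pt(.2,0,.045,q)),("barR",frame_pt(.2,0,-.045,q))):
    print(nm,np.round((proj("scene",bw(B,p))-[210,165])*3),fproj(d2,bw(B,p)).round())
E
python3 -c "
import cv2
import numpy as np
cv2.imwrite('pics/b9.png',cv2.resize(cv2.imread('pics/s9.png')[165:295,210:340],None,fx=3,fy=3,interpolation=2))"
```

```text
t 26.47 pos [ 0.5489 -0.0661  0.33  ] F [ 0.5 -0.8  0.4] w 0.0563 J [-0.12  0.17  1.69 -0.    1.28  1.32]
foot [320. 202.] [139. 173.]
bar [131. 160.] [277. 213.]
barL [106. 119.] [277. 266.]
barR [157. 201.] [277. 153.]
```

View pics/b9.png

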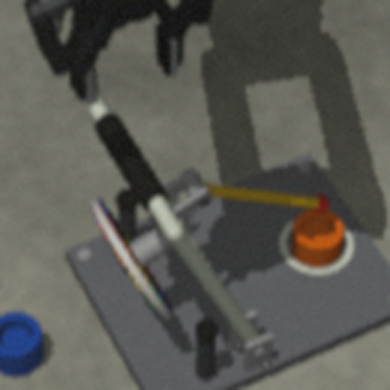

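View pics/w9.png

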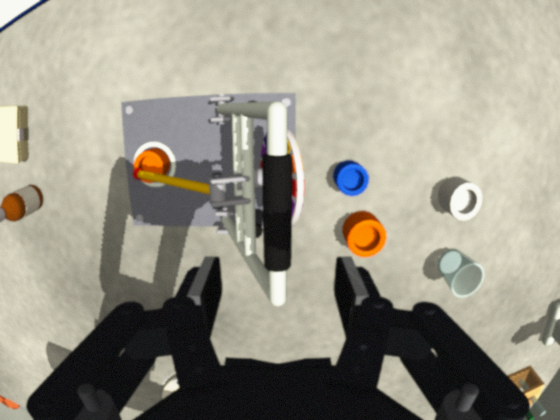

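The leg is on its stop: foot at crop (322,203), predicted (320,202). The sleeve is centred at wrist (277,212) as predicted. Next: grip the bar and bring it along the arc.

```bash
python3 - <<'E'
from h import *
from workcell import *
w=lambda x,z:bw(B,[x,0,z])
bot.servo_line(w(-.1005,.225),velocity=.12);st()
hand.move_gripper(.010,50);s=st()
if s["gripper_width"]<.016: raise SystemExit("no bar")
for q in np.arange(-.33,-.03+1e-6,.03):
    p=frame_pt(.2,0,0,q)
    bot.servo_line(w(p[0],p[2]-.002),velocity=.05)
    s=get_obs();f=s["wrist_force"];print(round(q,2),np.round(f,1))
    if np.linalg.norm(f)>25: print("stop");break
snap("scene","s10");snap("wrist","w10");snap("top","t10");st()
E
python3 -c "
import cv2
import numpy as np
cv2.imwrite('pics/b10.png',np.hstack([cv2.resize(cv2.imread(f'pics/{n}.png')[165:295,210:340] if n[0]=='s' else cv2.imread(f'pics/{n}.png')[140:270,205:335],None,fx=3,fy=3,interpolation=2) for n in('s10','t10')]))"
```

```text
t 27.54 pos [ 0.5495 -0.0662  0.2257] F [-0.7 -0.3 -0.6] w 0.0559 J [-0.12  0.27  1.81  0.    1.06  1.32]
t 27.95 pos [ 0.5492 -0.0656  0.2257] F [-1.5  5.1  5.6] w 0.0205 J [-0.12  0.27  1.81  0.    1.06  1.32]
-0.33 [ 0.8 -2.7  1.9]
-0.3 [ 0.1 -3.4  3.7]
-0.27 [ 0.6 -4.   5.6]
-0.24 [ 0.2 -4.1  5.9]
-0.21 [ 0.6 -3.6  6. ]
-0.18 [ 0.8 -3.3  6.4]
-0.15 [ 0.8 -2.1  7. ]
-0.12 [-0.6 -3.2  7.2]
-0.09 [-0.7 -2.9  7.3]
-0.06 [-0.7 -2.1  8. ]
-0.03 [-0.9 -1.7  8.5]
t 31.04 pos [ 0.5407 -0.0022  0.2384] F [-0.2 -0.6  7.9] w 0.0207 J [-0.01  0.23  1.82  0.    1.08  1.43]
```

View pics/b10.png

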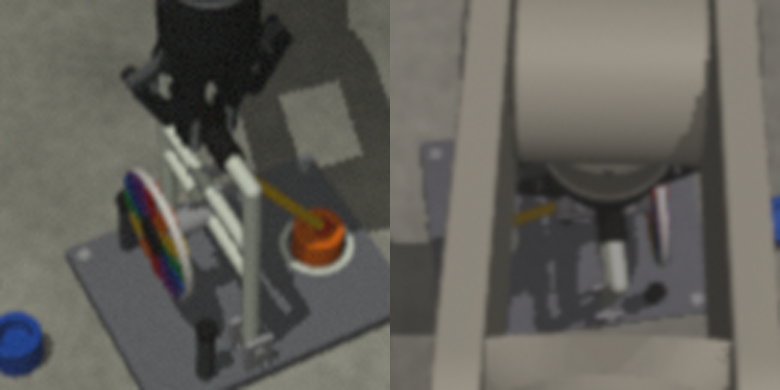

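View pics/w10.png

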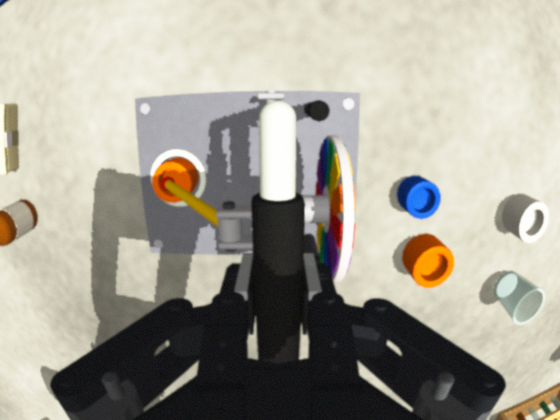

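```bash
python3 - <<'E'
from h import *
from workcell import *
w=lambda x,z:bw(B,[x,0,z])
for q in (-.02,-.01,0,.003):
    p=frame_pt(.2,0,0,q)
    bot.servo_line(w(p[0],p[2]-.0015),velocity=.03)
    bot.dwell(.1);s=get_obs();f=s["wrist_force"];print(round(q,3),np.round(f,1),np.round(s["ft_torque"],2),np.round(s["position"],4))
    if np.linalg.norm(f)>25: print("stop");break
bot.dwell(.3);snap("scene","s11");d=snap("wrist","w11");st()
t=np.array([[np.cos(B[2]),np.sin(B[2])]]);print("tcp base x",(t@(np.array(get_obs()["position"])[:2]-B[:2])))
for q in(-.03,0,.03):
  print(q,[ (np.round((proj("scene",bw(B,p))-[210,165])*4),fproj(d,bw(B,p)).round(1)) for p in (frame_pt(.2,0,-.075,q),frame_pt(-.0058,.1117,0,q))])
E
python3 -c "
import cv2
import numpy as np
cv2.imwrite('pics/b11.png',cv2.resize(cv2.imread('pics/s11.png')[165:295,210:350],None,fx=4,fy=4,interpolation=2))
cv2.imwrite('pics/w11c.png',cv2.resize(cv2.imread('pics/w11.png')[80:280,120:380],None,fx=3,fy=3,interpolation=2))"
```

```text
-0.02 [ 0.5 -1.8  3.6] [-0.16 -0.17  0.06] [ 5.403e-01 -2.000e-04  2.385e-01]
-0.01 [ 2.  -1.4  5.3] [-0.15 -0.3   0.03] [0.54   0.0018 0.2385]
0 [ 2.2 -0.8  5.5] [-0.16 -0.28  0.  ] [0.5398 0.0039 0.2386]
0.003 [ 1.9 -0.8  4.5] [-0.18 -0.34  0.08] [0.5397 0.0044 0.2385]
t 32.84 pos [0.5397 0.0043 0.2385] F [ 2.2 -0.5  4.3] w 0.0201 J [0.01 0.23 1.83 0.   1.08 1.44]
tcp base x [-0.02942199]
-0.03 [(array([337., 252.]), array([294.5, 117.6])), (array([431., 300.]), array([173.6, 182.3]))]
0 [(array([347., 248.]), array([278.7, 117.5])), (array([430., 303.]), array([174.6, 181.6]))]
0.03 [(array([356., 244.]), array([262.9, 117.6])), (array([430., 306.]), array([175.7, 180.8]))]
```

View pics/b11.png

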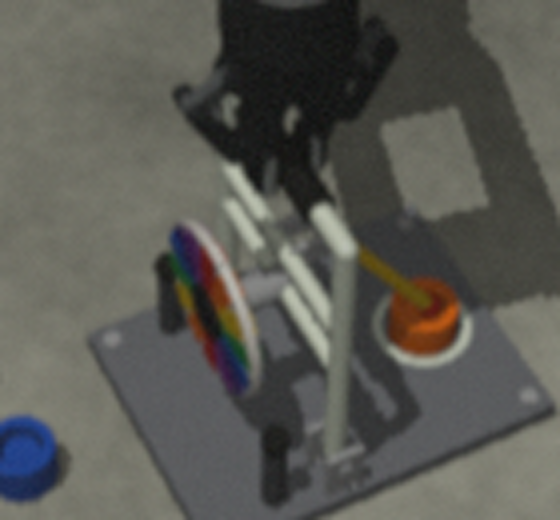

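View pics/w11c.png

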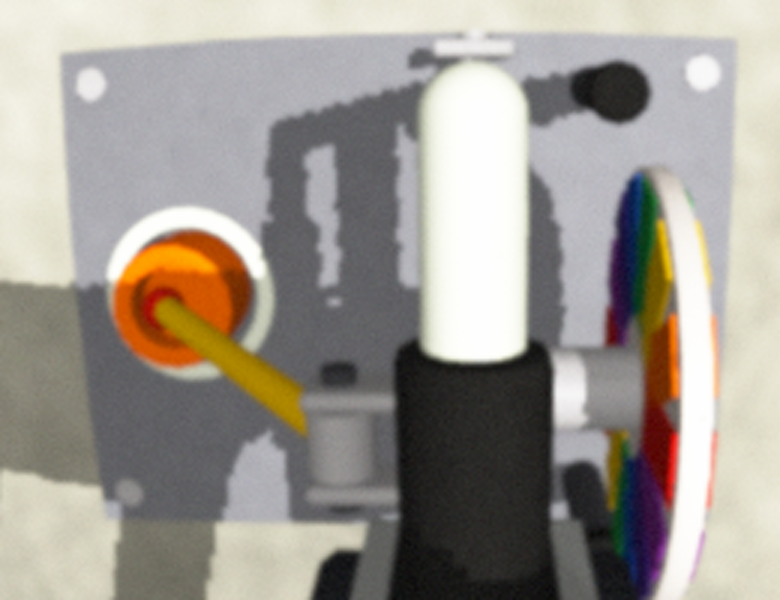

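```bash
python3 - <<'E'
from h import *
d=np.load("w11.npz")
for y in(-.075,-.083,-.09,.0):
  print(y,(fproj(d,bw(B,[-.03,y,.04]))-[120,80])*3, (fproj(d,bw(B,[-.028,y,.04]))-[120,80])*3)
for p in ((.078,0,.014),(.11,-.08,.014),(-.11,-.08,.014),(.125,-.095,.014),(-.125,-.095,.014)): print(p,(fproj(d,bw(B,p))-[120,80])*3)
E
```

```text
-0.075 [473.90637353  85.70637589] [467.80808248  85.706556  ]
-0.083 [473.91821061  61.67416916] [467.80344989  61.674493  ]
-0.09 [473.92821102  40.65219727] [467.80101871  40.65264597]
0.0 [473.77797551 306.23218689] [467.94116761 306.23108359]
(0.078, 0, 0.014) [188.76240053 291.6830715 ]
(0.11, -0.08, 0.014) [97.15527759 85.46019496]
(-0.11, -0.08, 0.014) [696.12580623  75.91739182]
(0.125, -0.095, 0.014) [59.58150185 49.3019211 ]
(-0.125, -0.095, 0.014) [737.04975235  37.31555767]
```

```bash
python3 - <<'E'
from h import *
from workcell import *
p=frame_pt(.2,0,0,.007)
bot.servo_line(bw(B,[p[0],0,p[2]-.0015]),velocity=.03);bot.dwell(.8);st()
d=snap("wrist","w12");snap("scene","s12")
E
python3 -c "
import cv2
import numpy as np
a=cv2.imread('pics/w12.png');b=cv2.imread('pics/w11.png')
cv2.imwrite('pics/w12c.png',np.hstack([cv2.resize(i[130:230,140:230],None,fx=4.4,fy=4.4,interpolation=2) for i in (b,a)]))"
```

```text
t 33.89 pos [0.5397 0.005  0.2386] F [ 3.  -2.9  4.6] w 0.0201 J [ 0.01  0.23  1.83 -0.    1.08  1.45]
```

View pics/w12c.png

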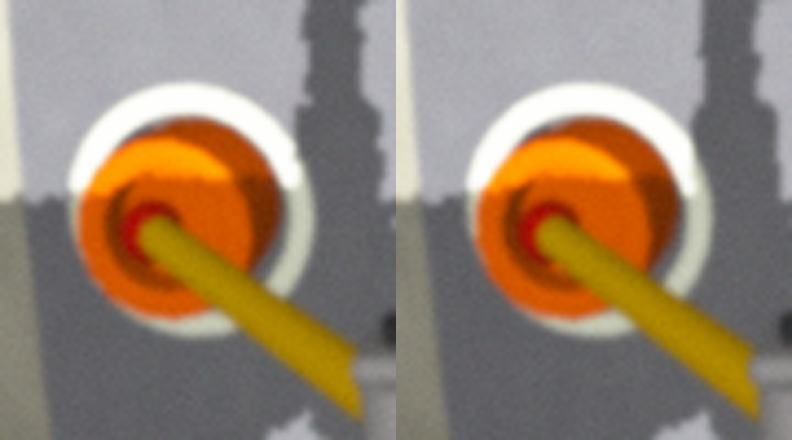

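View pics/s12.png

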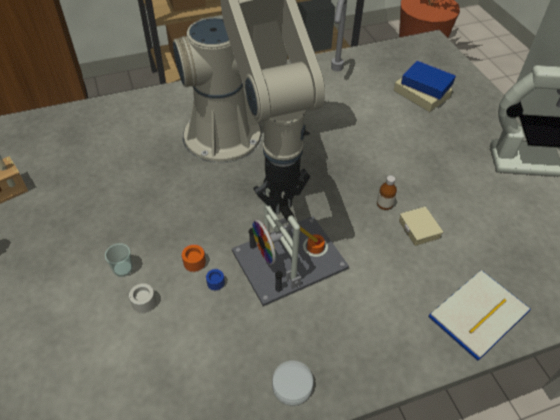

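The foot sits in the cup at crop (548,228), the bar is held, and the bottle (387,193), box (421,225) and beaker (119,260) haven't moved. The horizontal force rose from 0.5 to 2.9 N, which suggests the foot is in contact. Handing in.

```bash
python3 -c "
from workcell import *
hand_in()"
```

```text
the job is handed in; nothing more can be done
```

The stand is set up as asked, and I handed the job in at about 34 s with the gripper still holding the top bar.

- **Cup:** I picked the smaller orange cup, centred it with two grasps at right angles, and placed it hollow side up in the pocket. It touched bottom at the expected height with about 11 N, and I let go. Pictures afterwards showed it sitting inside the ring.
- **Leg:** I flipped it by pushing with closed fingers just below the foot. It ended within about 1 pixel of where the foot should be on the stop.
- **Frame:** I gripped the top bar at 50 N and brought it upright, to about +0.00 to +0.01 rad by my estimate. The red foot is inside the cup's hollow. The bar's horizontal force rose from about 0.5 to 2.9 N on the last 1 mm, which suggests the foot is touching the cup, but I could not see that contact directly.
- **Bystanders:** The bottle, slide box and beaker had not moved in the last picture.

Two readings disagreed along the way. The top and scene cameras differed by about 2 mm on the base position, so I used the wrist camera to settle it. An automatic fit of the white ring was thrown off by other bright areas, so I read the ring by eye instead.

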